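# Lock the strap cutter's fence with the slotted lock

## Robot

A 6-joint arm with a two-finger parallel gripper is mounted at the origin on the work surface. World frame = base frame: x ahead of the robot, y to its left, z up, the work surface at z = 0. Lengths are in m, angles in rad, forces in N, time in s.
With the tool pointing down it reaches from about 0.35 to 0.85 m from the base axis. Payload 8.1 kg.
Tool frame: the origin (TCP) lies between the finger pads; the fingertips stand 11 mm ahead of it and the grasp point (between the pads) lies 8 mm behind it; y points along the fingers, x is the direction in which the jaws open and shut, and the axes are right-handed (so a half turn about y gives the same grasp; the last joint's range is limited). The gripper opens to 93 mm and grips with 3 to 60 N. Pads are 15 mm wide; open, the fingers measure 128 mm over their backs; the gripper's body (75 mm by 188 mm) begins 65 mm behind the grasp point.
Start: joints at [1.229, 0.13, 1.488, -0, 1.523, -0.085], TCP at [0.152, 0.58, 0.23] pointing down, gripper open.
Joint ranges: [-2.96, 2.96], [-0.89, 2.26], [0.02, 2.5], [-1.34, 4.48], [0, 2.73], [-2.66, 2.66]. Speed limits (rad/s): [2.39, 2.39, 2.79, 3.14, 3.14, 3.14].

## Interface

Orientations are given as a rotation vector (axis times angle).
In Python, from plant import readout, optics, robot gives the robot as it stands.
- The arm moves only by the shell command python3 -m creep 'ROWS' [FORCE]. ROWS is JSON, a list that holds one entry, the list of rows, each a list of 7 numbers: the closure, from 0 (fully open) to 1 (shut), then the shift along the tool's x, y, z in cm, then the turn, a rotation vector about the tool's x, y, z in degrees. In form: [[[grip, x, y, z, wx, wy, wz], ...]]. A call has exactly 8 rows; each row shifts and turns the pose as measured when the row begins, along the tool's axes as they then stand; what a row does not reach is not made up. A row lasts 1/10 s, in which the tool goes at most 50 mm and 8.59 degrees, less where a joint would pass 70% of its speed; a pose out of reach is approached as far as the arm can. A call is refused whole if a number of a shift passes 5 or a number of a turn 8.59, either way. A call with a gripper value outside its range is refused whole. The fingers move at their own pace and stop on an object; FORCE is the grip in N (left out, the last holds). Time passes only in rows, so rows that do not move let the fingers close, or fill a call up. It gives the time, the measured TCP pose, the force and the opening at its end, in the units of the state.
- readout.read_state(): the state, without advancing time (a new reading comes with each control period).
- optics.read_camera(name): name is "side" or "top" or "wrist"; returns a dict with "frame" (420x560x3 uint8, red, green, blue), "depth" (420x560 float32, m along the optical axis (not along the pixel's ray), 0 where there is no reading), "intrinsics" (3x3 intrinsics, pixels), "dist_coeffs" ([k1, k2, p1, p2, k3] as OpenCV has them; the pictures are not rectified), "R" (3x3) and "t" (3): a world point X has camera coordinates R X + t. Camera axes: x right, y down, z forward; pixel columns grow to the right and rows downward; lengths in m; the calibration is good to about 2 mm. A picture is of the moment at which its call begins.
- robot.close_job(): hands the job in, once; it reports no verdict.
The state is a dict: "t": time; "q": joint angles; "dq": joint speeds; "joint_torque": joint torques, N m; "tool_pos": TCP position; "orientation": TCP orientation; "force": force on the tool from outside, world axes, zero at the start; "wrist_torque": the same for the moment, N m; "opening": finger opening in m.
Only numpy, scipy, OpenCV 4.12 (cv2) and the standard library are available. Lean on these libraries where they do the work, as an engineer would, in place of code of your own. Each camera call takes 0.05 s, during which the arm holds its last target. There are 200 camera calls.

## Task

Take the flat screwdriver out of the tool rack, seat its blade in the slot of the lock screw on the strap cutter and turn the screw clockwise to its stop, so that the clamp dog is locked over the fence. Then put the screwdriver back in the rack hole it came from, standing on its collar. Turn the lock with the screwdriver only, never with the fingers, and leave the other tools where they are.

Things in the scene. Friction and masses are not known exactly. Their poses are not given: they have to be found in the camera images.
- driver_grip (a point): Centre of the screwdriver's black handle, best grip point, 110 mm above the blade's tip. It stands upright, blade down, in one hole of the rack. Handle: square section 28 x 28 mm, edges slightly rounded, from 66 to 145 mm above the tip (its top). Axes: z up the tool, x along the blade's width, y across its thickness; the handle's flats face x and y. Mass about 0.14 kg.
- driver_tip (a point): Middle of the screwdriver's blade tip, its lower end; axes as driver_grip. Flat blade 20 mm wide, 3 mm thick, 22 mm long, thinned to 2.2 mm over the last 3 mm; above it a 10 mm round shaft, then a round steel collar 38 mm across, 6 mm thick, its underside 60 mm above the tip.
- slot (a point): Centre of the slot's floor in the lock screw, on its vertical axis, 32 mm above the bench. The slot runs along this point's y right across the 30 mm round steel head: 5 mm wide, 6 mm deep (head top 6 mm above this point). A fixed dark collar round it, 32 mm inner and 44 mm outer diameter, stands 3 mm above the head. The point turns with the screw.
- lock (a joint): Turn of the lock screw: 0 released, grows clockwise seen from above, 1.57 is its hard stop (dog square over the fence). Starts from 0 to 0.7; stiff, about 0.15 N m of friction; stays where left. The dog, a flat steel finger under the head reaching 50 mm from the axis, points along the slot point's +y.
- cutter: The strap cutter: fixed grey steel bed 160 x 130 x 22 mm, origin at the centre of its underside on the bench. Aluminium fence 20 mm high along its y axis at x = +39 mm, a knife post behind it up to 48 mm above the bench. Lock screw's axis at x = -30 mm, y = 0. At lock 1.57 dog and slot point along the bed's +x, at 0 along its +y.
- hole_a (a point): One of the two round holes in the wooden rack, centre at the rack's top face, 72 mm above the bench. Through hole, 26 mm diameter, in a 14 mm board. One hole holds the screwdriver, the other the awl. In the hole the screwdriver stands with its collar on the board.
- hole_b (a point): The other hole of the rack, the same, 90 mm from hole_a.
- awl_mid (a point): Middle of the handle of the awl standing in the other hole: dark wooden bulb handle 34 mm in diameter, its top 117 mm above the bench. Leave it alone.
- hammer: Hammer lying on the bench beyond the work, about 0.3 m long. Leave it alone.
- weight_center (a point): Centre of a brass weight, 44 mm in diameter and 28 mm high, standing on the bench beyond the work. Leave it alone.
- stamp: Steel leather stamp, a bar 11 x 90 x 11 mm lying on the bench. Leave it alone.
- driver: The screwdriver as a whole; its origin is at the tip, axes as driver_grip.
Mind the look-alikes: they are no part of the job. There is more than one size of the cutter; the one meant has the size given above.

How it is judged:
By the outcome, as a careful person would: the job done as asked, in the order asked, and still so for the second after the job is handed in, with the robot touching nothing.
It also fails if it takes over 54 s, if anything falls off the work surface, if the arm or the gripper's body presses on something with over 40 N, if the wrist force passes 120 N, or if a joint passes its speed limit or range.

## Working session

There is one attempt and no reset: what is moved stays moved. The work goes in short steps, Python scripts to look and compute and a shell command to move; the robot and the scene stay as the last step left them, time stands still between calls to the robot, and variables do not carry over. Pictures are saved under pics/ and viewed, about 8 in all and at most 12, crops included, and the job is handed in when it is done.

```bash
ls; mkdir -p pics; cat > h.py <<'E'
import numpy as np, cv2
from scipy.spatial.transform import Rotation as Ro
from plant import readout, optics, robot
def cam(n, save=None):
    c=optics.read_camera(n)
    if save: cv2.imwrite('pics/'+save, c['frame'][:,:,::-1])
    return c
def ray(c,uv):
    p=cv2.undistortPoints(np.array(uv,float).reshape(-1,1,2),c['intrinsics'],np.array(c['dist_coeffs']))[:,0]
    R=np.array(c['R']);t=np.array(c['t'])
    return -R.T@t, np.c_[p,np.ones(len(p))]@R
def plane(c,uv,z):
    o,d=ray(c,uv); return o+d*((z-o[2])/d[:,2])[:,None]
def dpt(c,uv):
    o,d=ray(c,uv); D=np.array([c['depth'][int(round(v)),int(round(u))] for u,v in uv]); return o+d*D[:,None]
def cloud(c):
    v,u=np.mgrid[:420,:560]; uv=np.c_[u.ravel(),v.ravel()]
    o,d=ray(c,uv); D=c['depth'].ravel(); P=o+d*D[:,None]; P[D==0]=np.nan
    return P.reshape(420,560,3)
def proj(c,X):
    return cv2.projectPoints(np.array(X,float).reshape(-1,1,3),cv2.Rodrigues(np.array(c['R']))[0],np.array(c['t']),c['intrinsics'],np.array(c['dist_coeffs']))[0][:,0]
def st():
    s=readout.read_state(); return s,Ro.from_rotvec(s['orientation']).as_matrix()
E
python3 - <<'E'
from h import *
s,R=st(); print(s['t'],s['tool_pos'],R.round(3),s['opening'])
a=cam('top','top1.png');b=cam('side','side1.png')
for c in(a,b): print((-c['R'].T@c['t']).round(3), c['intrinsics'][0,0])
E
```

```text
pics
0.0 [0.15221125 0.57979715 0.22859154] [[ 0.254 -0.001 -0.967]
 [ 0.967 -0.002  0.254]
 [-0.002 -1.     0.   ]] 0.09286439869796055
[ 0.384 -0.021  1.29 ] 440.9389572504954
[ 0.091 -0.688  0.966] 492.5237559740081
```

View pics/top1.png

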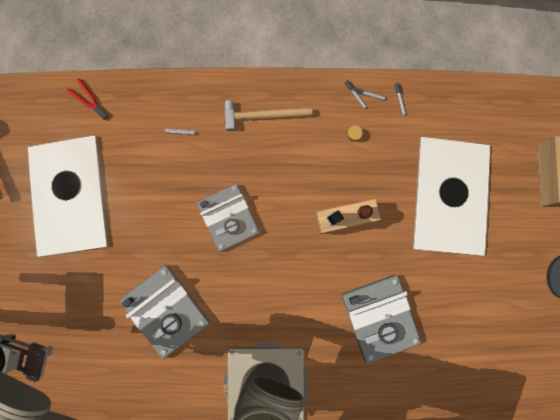

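View pics/side1.png

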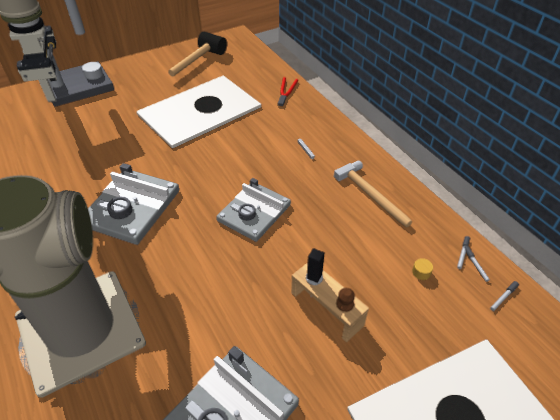

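The top view shows three cutters, centred at (228,217), (164,311) and (381,318). The rack is at (348,216), with the black driver handle at (335,217) and the awl at (366,212). The hammer and weight lie beyond it. Next I measure sizes and positions.

```bash
python3 - <<'E'
from h import *
c=cam('top'); P=cloud(c); z=P[:,:,2]
print('bench z',np.nanmedian(z[230:280,300:330]))
hsv=cv2.cvtColor(c['frame'],cv2.COLOR_RGB2HSV)
for n,(u,v),r in(('small',(228,217),48),('left',(164,311),62),('right',(381,318),62),('rack',(348,216),45)):
    m=np.zeros((420,560),np.uint8); sl=np.s_[v-r:v+r,u-r:u+r]
    m[sl]=((z[sl]>.012)&(z[sl]<.09)).astype(np.uint8)
    k=[x for x in cv2.findContours(m,0,2)[0]]; k=max(k,key=cv2.contourArea)
    m2=np.zeros_like(m);cv2.drawContours(m2,[k],-1,1,-1)
    Q=P[(m2>0)&(z>.015)]
    if n!='rack': Q=Q[Q[:,2]<.03]
    rect=cv2.minAreaRect((Q[:,:2]*1000).astype(np.float32)); print(n,rect,'z',np.percentile(Q[:,2],[5,50,95]).round(4))
# driver/awl tops
for n,(u,v) in(('driver',(335,217)),('awl',(366,212))):
    sl=np.s_[v-14:v+15,u-14:u+15]; q=P[sl].reshape(-1,3); zz=q[:,2]
    zt=np.nanpercentile(zz,99); s=q[zz>zt-.012]; print(n,zt,len(s),s.mean(0),cv2.minAreaRect((s[:,:2]*1000).astype(np.float32)))
big=lambda u,v,r:cv2.resize(c['frame'][v-r:v+r,u-r:u+r,::-1],(400,400),interpolation=cv2.INTER_CUBIC)
cv2.imwrite('pics/crop1.png',np.hstack([big(228,217,40),big(348,216,40)]))
E
```

```text
bench z -0.0004325728956378061
small ((485.1154479980469, 109.89230346679688), (160.50341796875, 128.08016967773438), 25.451284408569336) z [0.0177 0.0219 0.0266]
left ((213.9502410888672, 290.2119140625), (212.13766479492188, 175.3124542236328), 37.7762336730957) z [0.0231 0.0275 0.0297]
right ((193.25735473632812, -332.96966552734375), (213.21530151367188, 173.73568725585938), 19.120861053466797) z [0.0237 0.0277 0.0298]
rack ((486.0801696777344, -231.0384521484375), (60.534080505371094, 172.29171752929688), 12.419703483581543) z [0.067  0.0726 0.1561]
driver 0.1598711158539856 119 [ 0.47583563 -0.1860703   0.15638632] ((476.49456787109375, -186.67425537109375), (27.944934844970703, 28.312129974365234), 30.698881149291992)
awl 0.11898536949128206 113 [ 0.49510382 -0.27443927  0.11388318] ((495.7691345214844, -274.9567565917969), (31.364124298095703, 32.06279373168945), 37.562294006347656)
```

View pics/crop1.png

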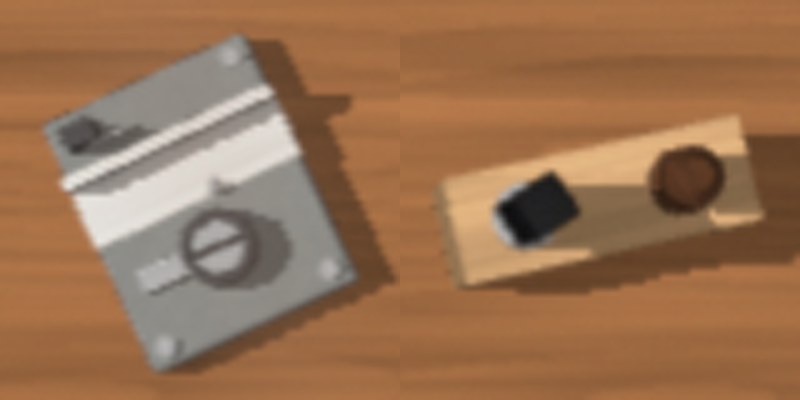

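The small cutter is the one meant: it measures 160.5 x 128 mm, with bed yaw about 25.4°. The dog and slot lie at yaw about 113°, so the lock is at about 0.03. The two holes measure 90.3 mm apart, which matches. The driver is at about (0.4765, -0.187) with handle flats at 30.7°. Now I move.

```bash
python3 -m creep '[[[0,-3,0,-4,0,0,0],[0,-3,0,-4,0,0,0],[0,-3,0,-4,0,0,0],[0,-3,0,-4,0,0,0],[0,-3,0,-4,0,0,0],[0,-3,0,-4,0,0,0],[0,-3,0,-4,0,0,0],[0,-3,0,-4,0,0,0]]]'
cat >> h.py <<'E'
def go(p,yaw):
    s,R=st(); d=R.T@(np.array(p)-s['tool_pos'])*100
    a=np.radians(yaw); x=np.array([np.cos(a),np.sin(a),0]); y=np.array([0,0,-1.]); G=np.c_[x,y,np.cross(x,y)]
    w=np.degrees(Ro.from_matrix(R.T@G).as_rotvec())
    print('t',round(s['t'],2),'pos',np.round(s['tool_pos'],4),'yaw',np.degrees(np.arctan2(R[1,0],R[0,0])).round(2),'F',np.round(s['force'],1),'T',np.round(s['wrist_torque'],2),'open',round(s['opening'],4))
    print('shift cm',d.round(2),'turn',w.round(2),'q',np.round(s['q'],2))
E
python3 -c "
from h import *
go((.4765,-.1867,.21),30.7)"
```

```text
t: 0.95
tool_pos: [0.3984, 0.2664, 0.2252]
orientation: [-1.317, -1.022, 1.031]
force: [0.6, 0.4, 0.1]
opening: 0.0931
t 0.95 pos [0.3984 0.2664 0.2252] yaw 75.94 F [0.6 0.4 0.1] T [-0.02 -0.05 -0.03] open 0.0931
shift cm [-42.04   1.68 -18.59] turn [-2.000e-02  4.524e+01 -3.200e-01] q [ 0.48 -0.19  1.81 -0.    1.53 -0.84]
```

```bash
python3 -m creep '[[[0,-4.5,0,-2,0,0,0],[0,-4.5,0,-2,0,0,0],[0,-4.5,0,-2,0,0,0],[0,-4.5,0,-2,0,0,0],[0,-4.5,0,-2,0,0,0],[0,-4.5,0,-2,0,0,0],[0,-4.5,0,-2,0,0,0],[0,-4.5,0,-2,0,0,0]]]'
python3 -m creep '[[[0,0,0,0,0,7.5,0],[0,0,0,0,0,7.5,0],[0,0,0,0,0,7.5,0],[0,0,0,0,0,7.5,0],[0,0,0,0,0,7.5,0],[0,0,0,0,0,7.5,0],[0,0,0,0,0,0,0],[0,0,0,0,0,0,0]]]'
python3 - <<'E'
from h import *
go((.4765,-.1867,.21),30.7)
c=cam('wrist','w1.png'); print((-c['R'].T@c['t']).round(3),c['R'].round(2)); P=cloud(c);z=P[:,:,2]
m=(z>.148)&(z<.165); Q=P[m]; print(m.sum(),Q.mean(0),cv2.minAreaRect((Q[:,:2]*1000).astype(np.float32)))
E
```

```text
t: 1.75
tool_pos: [0.4653, -0.1281, 0.2257]
orientation: [-1.318, -1.023, 1.03]
force: [1.5, 0.4, 1.0]
opening: 0.0931
t: 2.55
tool_pos: [0.4632, -0.1366, 0.2229]
orientation: [-1.537, -0.389, 0.401]
force: [-1.2, -0.3, -0.2]
opening: 0.0926
t 2.55 pos [ 0.4632 -0.1366  0.2229] yaw 28.86 F [-1.2 -0.3 -0.2] T [-0.07  0.03  0.07] open 0.0926
shift cm [-1.24  1.3  -5.03] turn [ 0.01 -1.84 -0.47] q [-0.39 -0.18  1.81 -0.01  1.52 -0.89]
[ 0.424 -0.064  0.378] [[ 0.88  0.48 -0.01]
 [ 0.46 -0.83  0.3 ]
 [ 0.14 -0.27 -0.95]]
1418 [ 0.47531419 -0.18573082  0.15575586] ((475.9892883300781, -187.45156860351562), (28.27003288269043, 28.56487274169922), 32.07783889770508)
```

View pics/w1.png

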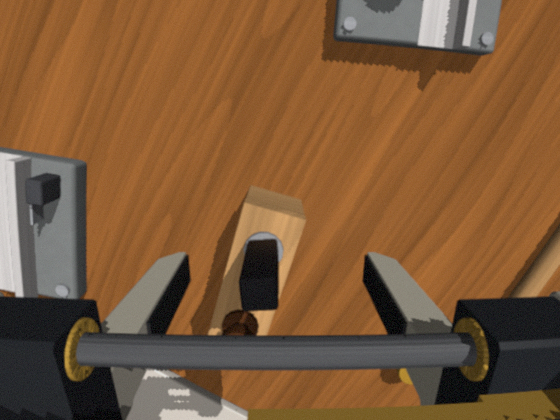

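The wrist view shows the black handle at about (260,272) between the open fingers, and the awl at (240,323) clear of them. It agrees with the top camera to within 1 mm, giving (0.476, -0.187) and yaw about 31.4°. I align above it, then descend.

```bash
python3 -m creep '[[[0,-0.4,0,-1.7,0,-1,0],[0,-0.4,0,-1.7,0,-1,0],[0,-0.4,0,-1.7,0,-0.5,0],[0,0,0,0,0,0,0],[0,0,1,0,0,0,0],[0,0,0,0,0,0,0],[0,0,0,0,0,0,0],[0,0,0,0,0,0,0]]]'
python3 - <<'E'
from h import *
go((.4762,-.187,.114),31.4)
c=cam('wrist');P=cloud(c);z=P[:,:,2]
for lo,hi in((.153,.161),(.10,.145)):
    m=(z>lo)&(z<hi);m[:,:180]=0;m[:,360:]=0; Q=P[m]; Q=Q[np.hypot(Q[:,0]-.476,Q[:,1]+.187)<.03];print(len(Q),Q.mean(0),cv2.minAreaRect((Q[:,:2]*1000).astype(np.float32)))
E
```

```text
t: 3.4
tool_pos: [0.4779, -0.1854, 0.2112]
orientation: [-1.525, -0.437, 0.451]
force: [-0.4, -0.0, -0.6]
opening: 0.0929
t 3.4 pos [ 0.4779 -0.1854  0.2112] yaw 32.46 F [-0.4 -0.  -0.6] T [-0.07  0.02  0.01] open 0.0929
shift cm [-0.14  9.72 -0.07] turn [-0.14  1.06 -0.49] q [-0.47 -0.09  1.75 -0.01  1.49 -1.03]
1625 [ 0.47576501 -0.18697046  0.15638802] ((476.0873107910156, -187.4850311279297), (27.805953979492188, 27.05150604248047), 32.037776947021484)
624 [ 0.46949246 -0.17669213  0.12411065] ((469.73211669921875, -177.587890625), (27.735363006591797, 3.215474843978882), 33.06246566772461)
```

```bash
python3 -m creep '[[[0,-0.1,2,-0.1,0,0,-0.3],[0,0,2,0,0,0,0],[0,0,2,0,0,0,0],[0,0,2,0,0,0,0],[0,0,1.3,0,0,0,0],[0,0,0,0,0,0,0],[0,0,0,0,0,0,0],[0,0,0,0,0,0,0]]]'
python3 -c "
from h import *
go((.4760,-.1873,.114),32.3)"
```

```text
t: 4.25
tool_pos: [0.4797, -0.1862, 0.1195]
orientation: [-1.528, -0.448, 0.445]
force: [0.6, -0.2, 0.6]
opening: 0.0931
t 4.25 pos [ 0.4797 -0.1862  0.1195] yaw 32.63 F [ 0.6 -0.2  0.6] T [-0.03  0.03 -0.02] open 0.0931
shift cm [-0.37  0.55  0.11] turn [0.2  0.33 0.05] q [-0.47 -0.02  1.85 -0.    1.31 -1.04]
```

```bash
python3 -m creep '[[[0,-0.37,0.55,0.11,0,0.3,0],[0,0,0,0,0,0,0],[0.5,0,0,0,0,0,0],[0.8,0,0,0,0,0,0],[0.8,0,0,0,0,0,0],[1,0,0,0,0,0,0],[1,0,0,0,0,0,0],[1,0,0,0,0,0,0]]]' 30
python3 -c "
from h import *
go((.4760,-.1873,.114),32.3)"
```

```text
t: 5.05
tool_pos: [0.4776, -0.1884, 0.1169]
orientation: [-1.532, -0.447, 0.438]
force: [0.1, -0.5, 0.7]
opening: 0.0494
t 5.05 pos [ 0.4776 -0.1884  0.1169] yaw 32.3 F [ 0.1 -0.5  0.7] T [-0.12  0.02  0.02] open 0.0494
shift cm [-0.08  0.28  0.18] turn [ 0.46 -0.    0.2 ] q [-0.47 -0.03  1.86 -0.    1.3  -1.04]
```

```bash
python3 -m creep '[[[0.45,-0.1,0.3,0.2,0.4,0,0.2],[0.5,0,0,0,0,0,0],[1,0,0,0,0,0,0],[1,0,0,0,0,0,0],[1,0,0,0,0,0,0],[1,0,0,0,0,0,0],[1,0,0,0,0,0,0],[1,0,0,0,0,0,0]]]' 45
python3 -c "
from h import *
go((.4760,-.1873,.114),32.3)"
```

```text
t: 5.85
tool_pos: [0.4754, -0.1871, 0.1133]
orientation: [-1.525, -0.441, 0.442]
force: [-0.5, 0.2, -0.1]
opening: 0.0275
t 5.85 pos [ 0.4754 -0.1871  0.1133] yaw 32.3 F [-0.5  0.2 -0.1] T [-0.1   0.02  0.  ] open 0.0275
shift cm [ 0.04 -0.07 -0.05] turn [ 0.    0.   -0.03] q [-0.47 -0.02  1.86 -0.    1.3  -1.04]
```

```bash
python3 -m creep '[[[1,0,-0.5,0,0,0,0],[1,0,-1.5,0,0,0,0],[1,0,-2,0,0,0,0],[1,0,-2,0,0,0,0],[1,0,-2,0,0,0,0],[1,0,-2,0,0,0,0],[1,0,-2,0,0,0,0],[1,0,0,0,0,0,0]]]' 50
python3 - <<'E'
from h import *
go((.4760,-.1873,.23),32.3)
c=cam('side');s,R=st();tp=s['tool_pos'];u,v=proj(c,[tp-[0,0,.08]])[0].astype(int);print(u,v)
b=cam('wrist'); 
f=cv2.resize(c['frame'][v-50:v+50,u-50:u+50,::-1],(400,400),interpolation=cv2.INTER_CUBIC)
cv2.imwrite('pics/lift.png',np.hstack([f,cv2.resize(b['frame'][200:360,180:340,::-1],(400,400))]))
E
```

```text
t: 6.65
tool_pos: [0.475, -0.1868, 0.2444]
orientation: [-1.527, -0.442, 0.441]
force: [0.4, 0.6, -0.3]
opening: 0.0276
t 6.65 pos [ 0.475  -0.1868  0.2444] yaw 32.3 F [ 0.4  0.6 -0.3] T [-0.1   0.04  0.02] open 0.0276
shift cm [ 0.06  1.44 -0.09] turn [0.08 0.   0.01] q [-0.47 -0.12  1.71 -0.    1.55 -1.04]
315 252
```

View pics/lift.png

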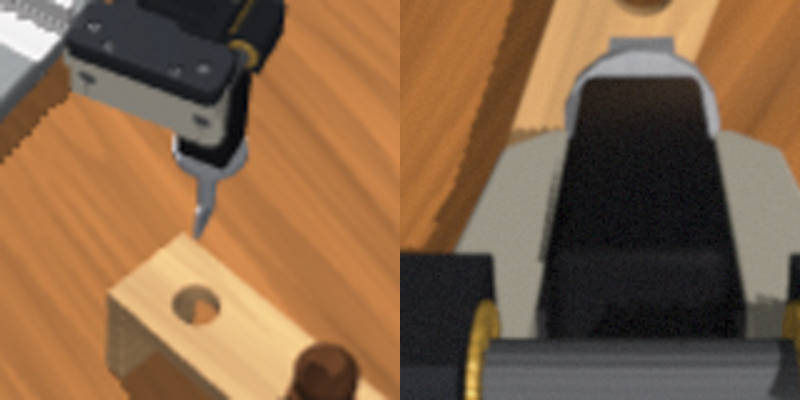

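The picture shows the tool lifted clear of its hole. In the wrist crop the blade is wide left to right at about (277,218), so its width lies along the jaw axis (tool x). The tool must therefore be at yaw about 113° at the slot. I go over to the cutter.

```bash
python3 -m creep '[[[1,2.3,0,3,0,0,0],[1,2.3,0,3,0,0,0],[1,2.3,0,3,0,0,0],[1,2.3,0,3,0,0,0],[1,2.3,0,3,0,0,0],[1,2.3,0,3,0,0,0],[1,2.3,0,3,0,0,0],[1,2.3,0,3,0,0,0]]]'
python3 -m creep '[[[1,0,0,0,0,-8.5,0],[1,0,0,0,0,-8.5,0],[1,0,0,0,0,-8.5,0],[1,0,0,0,0,-8.5,0],[1,0,0,0,0,-8.5,0],[1,0,0,0,0,-8.5,0],[1,0,0,0,0,-8.5,0],[1,0,0,0,0,-8.5,0]]]'
python3 -m creep '[[[1,0,0,0,0,-8.5,0],[1,0,0,0,0,-4,0],[1,0,1,0,0,0,0],[1,0,1,0,0,0,0],[1,0,1,0,0,0,0],[1,0,1,0,0,0,0],[1,0,0,0,0,0,0],[1,0,0,0,0,0,0]]]'
python3 - <<'E'
from h import *
go((.504,.117,.196),113)
c=cam('wrist','w2.png');s,R=st();P=cloud(c)
T=(P-s['tool_pos'])@R
np.save('/tmp/T.npy',T)
m=(T[:,:,1]>.03)&(T[:,:,1]<.108)&(abs(T[:,:,0])<.03)&(abs(T[:,:,2])<.03)
ys,xs=np.nonzero(m);print(len(xs),xs.min(),xs.max(),ys.min(),ys.max())
for lo in np.arange(.03,.108,.006):
    k=m&(T[:,:,1]>=lo)&(T[:,:,1]<lo+.006); q=T[k]*1000
    if len(q): print(round(lo*1000),len(q),q.min(0).round(1),q.max(0).round(1),q.mean(0).round(1))
E
```

```text
t: 7.55
tool_pos: [0.4957, 0.1214, 0.2279]
orientation: [-1.52, -0.418, 0.45]
force: [0.3, 0.2, -1.8]
opening: 0.0279
t: 8.35
tool_pos: [0.487, 0.1272, 0.2124]
orientation: [-1.079, -1.314, 1.364]
force: [0.3, 0.3, -1.1]
opening: 0.0282
t: 9.15
tool_pos: [0.4788, 0.1262, 0.1591]
orientation: [-0.937, -1.459, 1.522]
force: [0.4, 0.2, -1.5]
opening: 0.0277
t 9.15 pos [0.4788 0.1262 0.1591] yaw 113.33 F [ 0.4  0.2 -1.5] T [0.07 0.02 0.03] open 0.0277
shift cm [-1.77 -3.83 -1.74] turn [-3.2   0.36  1.19] q [ 0.15 -0.05  1.81  0.01  1.45 -1.83]
812 246 307 215 254
30 466 [-19.5  30.   -3.2] [17.1 36.  17.9] [-0.9 34.7 11.4]
36 230 [-19.6  36.   -2.5] [17.2 41.6 18.3] [-2.1 37.5 12.1]
84 15 [-11.2  84.7   0.3] [ 8.8 90.   0.9] [-2.5 88.4  0.5]
90 52 [-10.7  90.    0. ] [ 8.4 96.   1.1] [-1.  93.2  0.5]
96 49 [-10.8  96.1  -0.4] [  8.6 101.9   0.7] [-1.1 98.8  0.2]
```

View pics/w2.png

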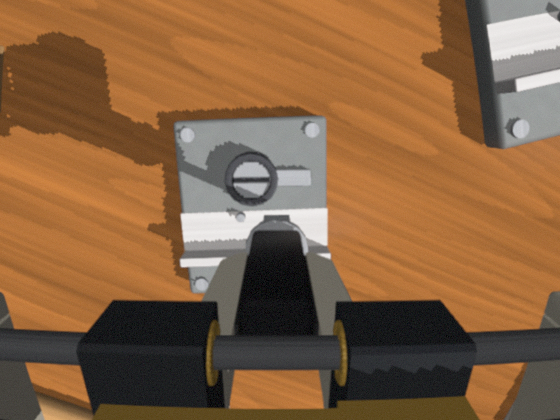

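The wrist view shows the slotted head at (250,180), with its slot running left to right and the dog pointing right. The blade is visible at (277,218). In the tool frame the blade's tip is at about (-1.1, 102, -1.0) mm. I level the tool and raise it slightly, then measure the slot.

```bash
python3 -m creep '[[[1,0,-1.0,-0.8,-3.2,0,1.2],[1,0,-1.0,-0.8,0,0,0],[1,0,0,0,0,0,0],[1,0,0,0,0,0,0],[1,0,0,0,0,0,0],[1,0,0,0,0,0,0],[1,0,0,0,0,0,0],[1,0,0,0,0,0,0]]]'
cat > m.py <<'E'
from h import *
go((.458,.097,.15),113)
c=cam('wrist','w3.png');s,R=st();P=cloud(c);T=(P-s['tool_pos'])@R
m=(T[:,:,1]>.08)&(T[:,:,1]<.108)&(abs(T[:,:,0])<.03)&(abs(T[:,:,2])<.02)
q=T[m]*1000
if len(q): print('blade',len(q),q.min(0).round(1),q.max(0).round(1),'slope z/x deg',np.degrees(np.polyfit(q[:,0],q[:,2],1)[0]).round(2),'z/y',np.polyfit(q[:,1],q[:,2],1).round(3))
g=cv2.cvtColor(c['frame'],cv2.COLOR_RGB2GRAY)
u0,v0=proj(c,[[.458,.097,.038]])[0]; print('pred',u0,v0)
# head: bright pixels in neighbourhood; ring: dark
z=P[:,:,2]; near=np.hypot(P[:,:,0]-.458,P[:,:,1]-.097)
ring=(near<.035)&(z>.0395)&(z<.046); q=P[ring]
if len(q)>5:
    A=np.c_[2*q[:,:2],np.ones(len(q))];sol=np.linalg.lstsq(A,(q[:,:2]**2).sum(1),rcond=None)[0]; print('ringdepth',len(q),sol[:2],np.sqrt(sol[2]+sol[:2]@sol[:2]),q[:,2].mean())
d=((g<75)&(near<.03)).astype(np.uint8)
ks,h=cv2.findContours(d,cv2.RETR_CCOMP,cv2.CHAIN_APPROX_NONE)
for k in ks:
    if cv2.contourArea(k)<25: continue
    p=plane(c,k.reshape(-1,2),.041)[:,:2]*1000
    (cx,cy),r=cv2.minEnclosingCircle(p.astype(np.float32)); print('contour',cv2.contourArea(k),cx,cy,r,cv2.minAreaRect(p.astype(np.float32)),k.mean((0,1)))
E
python3 m.py; python3 -c "
import cv2;f=cv2.imread('pics/w3.png');cv2.imwrite('pics/w3c.png',cv2.resize(f[120:260,190:360],None,fx=4,fy=4,interpolation=cv2.INTER_CUBIC))"
```

```text
t: 10.0
tool_pos: [0.4944, 0.1324, 0.1794]
orientation: [-0.99, -1.504, 1.501]
force: [-0.5, -0.2, -1.6]
opening: 0.0276
t 10.0 pos [0.4944 0.1324 0.1794] yaw 113.29 F [-0.5 -0.2 -1.6] T [ 0.03 -0.01  0.01] open 0.0276
shift cm [-1.81  2.93  4.74] turn [ 0.11  0.29 -0.05] q [ 0.16 -0.08  1.8  -0.    1.43 -1.82]
blade 115 [-11.1  85.8  -0.4] [  8.8 102.    1.1] slope z/x deg 0.07 z/y [-0.047  4.889]
pred 256.63919708832594 147.0819749193122
ringdepth 855 [0.45870046 0.09653668] 0.018973867220362893 0.04062017238329176
contour 17027.5 689.097412109375 119.48822784423828 128.79847717285156 ((695.544677734375, 121.01530456542969), (162.25726318359375, 254.7320556640625), 25.40249252319336) [194.74024526 370.5328874 ]
contour 246.5 678.9483032226562 134.4757080078125 36.42012405395508 ((679.466552734375, 133.00204467773438), (72.80516052246094, 7.467707633972168), 19.377017974853516) [208.86486486 356.74774775]
contour 26.0 463.58740234375 101.11488342285156 14.831990242004395 ((467.2254638671875, 104.34708404541016), (9.732949256896973, 29.663774490356445), 41.619441986083984) [260.37179487 162.24358974]
contour 87.5 459.24957275390625 96.15066528320312 15.383666038513184 ((459.24957275390625, 96.1506576538086), (5.053467750549316, 30.34928321838379), 21.610546112060547) [253.86419753 147.79012346]
contour 49.5 444.9737548828125 89.39334106445312 15.05574893951416 ((441.6979064941406, 87.76853942871094), (8.17828369140625, 30.101503372192383), 26.380966186523438) [253.51898734 124.29113924]
```

View pics/w3c.png

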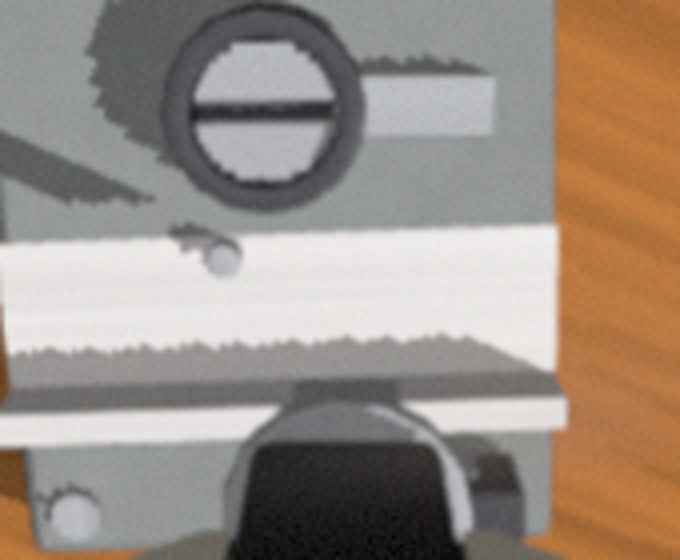

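The slot measures 5.05 x 30.3 mm at yaw 111.6°, centred at about (0.459, 0.096). The ring centre from depth is (0.4587, 0.0965), which agrees. I hover over it next.

```bash
python3 -m creep '[[[1,-0.6,0,1.6,0,0.9,0],[1,-0.6,0,1.6,0,0.8,0],[1,-0.6,0,1.5,0,0,0],[1,0,0,0,0,0,0],[1,0,1.3,0,0,0,0],[1,0,1,0,0,0,0],[1,0,0,0,0,0,0],[1,0,0,0,0,0,0]]]'
python3 -c "
from h import *
go((.4577,.0970,.150),111.6)"
```

```text
t: 10.85
tool_pos: [0.4571, 0.0979, 0.1527]
orientation: [-1.007, -1.481, 1.48]
force: [0.5, 0.4, -1.0]
opening: 0.0278
t 10.85 pos [0.4571 0.0979 0.1527] yaw 111.57 F [ 0.5  0.4 -1. ] T [ 0.05 -0.    0.  ] open 0.0278
shift cm [-0.11  0.27 -0.03] turn [ 0.03 -0.03  0.01] q [ 0.1  -0.19  1.94  0.    1.39 -1.85]
```

```bash
python3 -m creep '[[[1,-0.1,0.3,-0.03,0,0,0],[1,0,0,0,0,0,0],[1,0,0.3,0,0,0,0],[1,0,0.3,0,0,0,0],[1,0,0.3,0,0,0,0],[1,0,0.2,0,0,0,0],[1,0,0,0,0,0,0],[1,0,0,0,0,0,0]]]'
python3 -c "
from h import *
go((.4577,.0970,.134),111.6)"; python3 m.py | grep blade;  python3 -c "
import cv2;f=cv2.imread('pics/w3.png');cv2.imwrite('pics/w4c.png',cv2.resize(f[150:290,190:360],None,fx=4,fy=4,interpolation=cv2.INTER_CUBIC))"
```

```text
t: 11.65
tool_pos: [0.4584, 0.0975, 0.1377]
orientation: [-1.007, -1.482, 1.481]
force: [-0.2, 0.1, -1.5]
opening: 0.028
t 11.65 pos [0.4584 0.0975 0.1377] yaw 111.6 F [-0.2  0.1 -1.5] T [ 0.04 -0.    0.  ] open 0.028
shift cm [-0.02  0.37  0.08] turn [0.05 0.   0.01] q [ 0.1  -0.17  1.95  0.    1.36 -1.85]
blade 1549 [-22.9  85.8  -9.7] [ 28.7 108.   20. ] slope z/x deg -0.13 z/y [-0.15  21.589]
```

View pics/w4c.png

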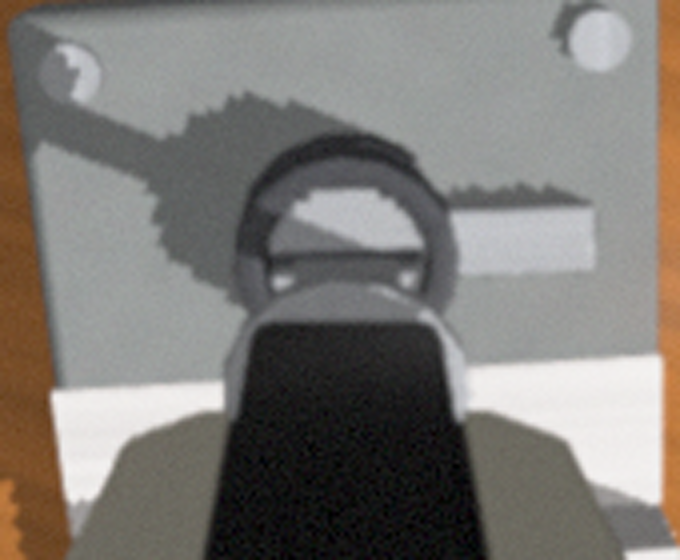

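The blade sits laterally centred in the head, with a dark sliver of slot visible behind it at about row 258 of the crop. There is no contact force yet. I press down further.

```bash
python3 -m creep '[[[1,0,0.1,0.05,0,0,0],[1,0,0.1,0,0,0,0],[1,0,0.1,0,0,0,0],[1,0,0.1,0,0,0,0],[1,0,0.1,0,0,0,0],[1,0,0.1,0,0,0,0],[1,0,0,0,0,0,0],[1,0,0,0,0,0,0]]]' 60
python3 -c "
from h import *
go((.4577,.0970,.134),111.6)"
```

```text
t: 12.5
tool_pos: [0.4583, 0.0974, 0.1333]
orientation: [-1.008, -1.483, 1.48]
force: [0.2, 0.2, -1.1]
opening: 0.0281
t 12.5 pos [0.4583 0.0974 0.1333] yaw 111.61 F [ 0.2  0.2 -1.1] T [-0.07  0.19  0.  ] open 0.0281
shift cm [-0.01 -0.07  0.07] turn [ 0.11  0.01 -0.01] q [ 0.1  -0.17  1.96  0.    1.35 -1.85]
```

```bash
python3 -m creep '[[[1,0.01,0,-0.01,0,3,0],[1,0.01,0,-0.01,0,3,0],[1,0.01,0,-0.01,0,3,0],[1,0.01,0,-0.01,0,3,0],[1,0.01,0,-0.01,0,3,0],[1,0.01,0,-0.01,0,3,0],[1,0,0,0,0,0,0],[1,0,0,0,0,0,0]]]'
python3 -c "
from h import *
go((.4583,.0974,.1333),25.4)"
```

```text
t: 13.3
tool_pos: [0.4578, 0.0975, 0.1332]
orientation: [-1.184, -1.247, 1.25]
force: [-0.7, 0.5, 2.0]
opening: 0.0276
t 13.3 pos [0.4578 0.0975 0.1332] yaw 93.06 F [-0.7  0.5  2. ] T [-0.05  0.28  0.15] open 0.0276
shift cm [-0.01 -0.01 -0.05] turn [ 1.000e-02  6.766e+01 -7.000e-02] q [ 0.1  -0.16  1.96 -0.    1.35 -1.52]
```

The wrist torque about z is 0.15 N m, which matches the stated screw friction, so the blade is engaged. I continue the turn.

```bash
python3 -m creep '[[[1,0.02,0,-0.02,0,4.5,0],[1,0.02,0,-0.02,0,4.5,0],[1,0.01,0,-0.01,0,4.5,0],[1,0.01,0,-0.01,0,4.5,0],[1,0.01,0,-0.01,0,4.5,0],[1,0.01,0,-0.01,0,4.5,0],[1,0.01,0,-0.01,0,4.5,0],[1,0,0,0,0,0,0]]]'
python3 -c "
from h import *
go((.4583,.0974,.1333),25.4)"
```

```text
t: 14.1
tool_pos: [0.4581, 0.0977, 0.1332]
orientation: [-1.408, -0.827, 0.833]
force: [-0.9, 0.3, -0.4]
opening: 0.0279
t 14.1 pos [0.4581 0.0977 0.1332] yaw 61.06 F [-0.9  0.3 -0.4] T [-0.08  0.26  0.14] open 0.0279
shift cm [-0.02 -0.01 -0.04] turn [ 0.   35.66 -0.2 ] q [ 0.1  -0.16  1.96 -0.    1.35 -0.96]
```

```bash
python3 -m creep '[[[1,0.03,0,-0.04,0,4.5,0],[1,0.02,0,-0.04,0,4.5,0],[1,0.02,0,-0.03,0,4.5,0],[1,0.02,0,-0.02,0,4.5,0],[1,0.02,0,-0.02,0,4.5,0],[1,0.02,0,-0.02,0,4.5,0],[1,0,0,0,0,4.5,0],[1,0,0,0,0,0,0]]]'
python3 -c "
from h import *
go((.4600,.0980,.1333),25.4)"
```

```text
t: 14.9
tool_pos: [0.4585, 0.0979, 0.1332]
orientation: [-1.532, -0.405, 0.416]
force: [-1.3, -0.4, 0.8]
opening: 0.0275
t 14.9 pos [0.4585 0.0979 0.1332] yaw 30.02 F [-1.3 -0.4  0.8] T [-0.1   0.32  0.05] open 0.0275
shift cm [ 0.13 -0.01 -0.06] turn [-0.05  4.62 -0.4 ] q [ 0.1  -0.16  1.95 -0.    1.35 -0.42]
```

The blade has about 8° of play in the slot, so I continue past yaw 25° until the torque rises at the stop.

```bash
python3 -m creep '[[[1,0.02,0,-0.01,0,3,0],[1,0.02,0,0,0,3,0],[1,0.02,0,0,0,2,0],[1,0,0,0,0,2,0],[1,0,0,0,0,1,0],[1,0,0,0,0,0,0],[1,0,0,0,0,0,0],[1,0,0,0,0,0,0]]]'
python3 -c "
from h import *
go((.4590,.0980,.1333),17)"
```

```text
t: 15.7
tool_pos: [0.4587, 0.0979, 0.1332]
orientation: [-1.554, -0.273, 0.286]
force: [-1.1, -0.9, 1.8]
opening: 0.0278
t 15.7 pos [0.4587 0.0979 0.1332] yaw 20.4 F [-1.1 -0.9  1.8] T [-0.16  0.37  0.07] open 0.0278
shift cm [ 0.03 -0.01 -0.  ] turn [ 0.01  3.4  -0.46] q [ 0.1  -0.15  1.95 -0.    1.35 -0.25]
```

```bash
python3 -m creep '[[[1,0,0,0,0,2,0],[1,0,0,0,0,2,0],[1,0,0,0,0,2,0],[1,0,0,0,0,2,0],[1,0,0,0,0,2,0],[1,0,0,0,0,2,0],[1,0,0,0,0,2,0],[1,0,0,0,0,2,0]]]'
python3 - <<'E'
from h import *
go((.4590,.0980,.1333),17)
c=cam('wrist','w5.png')
f=c['frame'][:,:,::-1];cv2.imwrite('pics/w5c.png',cv2.resize(f[120:300,190:370],None,fx=3.3,fy=3.3,interpolation=cv2.INTER_CUBIC))
E
```

```text
t: 16.5
tool_pos: [0.4587, 0.098, 0.1332]
orientation: [-1.573, -0.057, 0.068]
force: [-0.9, -0.4, 0.6]
opening: 0.0278
t 16.5 pos [0.4587 0.098  0.1332] yaw 4.56 F [-0.9 -0.4  0.6] T [-0.13  0.32  1.28] open 0.0278
shift cm [ 0.03 -0.01 -0.  ] turn [  0.12 -12.44  -0.45] q [ 0.1  -0.15  1.95 -0.    1.35  0.02]
```

View pics/w5c.png

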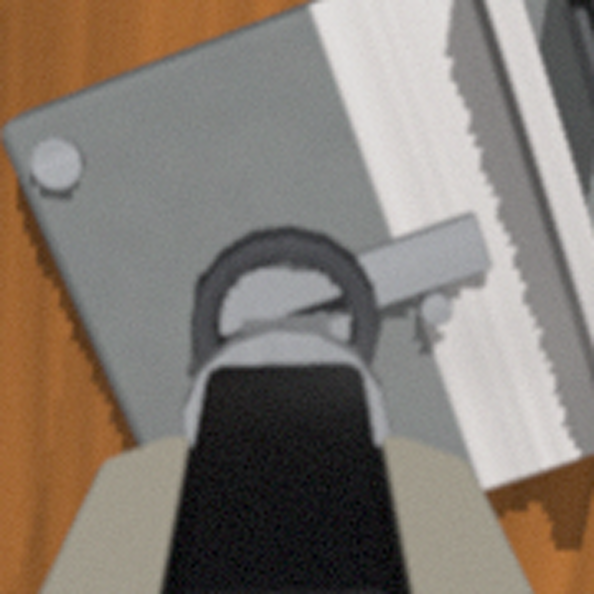

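The dog now lies over the fence against its stop pin at (435,308) in the crop, and the torque of 1.28 N m confirms the stop. I unwind inside the slot's play, then lift out.

```bash
python3 -m creep '[[[1,0,0,0,0,-3,0],[1,0,0,0,0,-3,0],[1,0,0,0,0,-3,0],[1,0,0,0,0,-2,0],[1,0,0,0,0,0,0],[1,0,0,0,0,0,0],[1,0,0,0,0,0,0],[1,0,0,0,0,0,0]]]'
python3 -c "
from h import *
go((.4590,.0980,.1333),19)"
```

```text
t: 17.35
tool_pos: [0.4587, 0.098, 0.1332]
orientation: [-1.562, -0.216, 0.228]
force: [-0.7, -0.5, 1.5]
opening: 0.0276
t 17.35 pos [0.4587 0.098  0.1332] yaw 16.21 F [-0.7 -0.5  1.5] T [-0.12  0.34  0.14] open 0.0276
shift cm [ 0.03 -0.01 -0.01] turn [ 0.07 -2.79 -0.46] q [ 0.1  -0.15  1.95 -0.    1.35 -0.18]
```

```bash
python3 -m creep '[[[1,0,0,0,0,-3,0],[1,0,0,0,0,0,0],[1,0,-0.3,0,0,0,0],[1,0,-0.5,0,0,0,0],[1,0,-1,0,0,0,0],[1,0,-2,0,0,0,0],[1,0,-2,0,0,0,0],[1,0,-2,0,0,0,0]]]'
python3 - <<'E'
from h import *
go((.475,-.1868,.244),32.3)
c=cam('wrist','w6.png');s,R=st();P=cloud(c);T=(P-s['tool_pos'])@R
m=(T[:,:,1]>.08)&(T[:,:,1]<.112)&(abs(T[:,:,0])<.03)&(abs(T[:,:,2])<.02);q=T[m]*1000
print('blade',len(q),q.min(0).round(1),q.max(0).round(1),np.degrees(np.arctan(np.polyfit(q[:,0],q[:,2],1)[0])),np.polyfit(q[:,1],q[:,2],1))
E
```

```text
t: 18.15
tool_pos: [0.4575, 0.0981, 0.2126]
orientation: [-1.557, -0.249, 0.269]
force: [0.6, -0.1, -0.8]
opening: 0.028
t 18.15 pos [0.4575 0.0981 0.2126] yaw 18.93 F [ 0.6 -0.1 -0.8] T [-0.07  0.02 -0.02] open 0.028
shift cm [ -7.62  -3.05 -27.52] turn [ -0.11 -13.37  -0.73] q [ 0.1  -0.21  1.85 -0.    1.51 -0.23]
blade 118 [-11.6  88.7  -0.8] [  8.3 106.6   0.6] 0.17113459791605268 [-0.03757753  3.78389558]
```

```bash
python3 -m creep '[[[1,0,-2,0,0,0,-0.4],[1,-1,-0.6,-3.6,0,0,0],[1,-1,-0.4,-3.6,0,0,0],[1,-1,-0.4,-3.6,0,0,0],[1,-1,-0.4,-3.6,0,0,0],[1,-1,-0.4,-3.6,0,0,0],[1,-1,-0.4,-3.6,0,0,0],[1,-1,-0.4,-3.6,0,0,0]]]'
python3 -m creep '[[[1,0,0,0,0,-4.5,0],[1,0,0,0,0,-4.5,0],[1,0,0,0,0,-4.4,0],[1,0,0,0,0,0,0],[1,0,0,0,0,0,0],[1,0,0,0,0,0,0],[1,0,0,0,0,0,0],[1,0,0,0,0,0,0]]]'
python3 - <<'E'
from h import *
go((.4755,-.1868,.2),32.3)
c=cam('wrist','w7.png');s,R=st();P=cloud(c);T=(P-s['tool_pos'])@R
m=(T[:,:,1]>.08)&(T[:,:,1]<.112)&(abs(T[:,:,0])<.03)&(abs(T[:,:,2])<.02);q=T[m]*1000
print('blade',len(q),q.min(0).round(1),q.max(0).round(1))
m=(T[:,:,1]>.02)&(T[:,:,1]<.06)&(abs(T[:,:,0])<.03)&(abs(T[:,:,2])<.03);q=T[m]*1000
print('collar',len(q),q.min(0).round(1),q.max(0).round(1),np.percentile(q[:,1],[5,25,50,75]))
b=cam('top');P=cloud(b); f=lambda u,v,r:cv2.resize(b['frame'][v-r:v+r,u-r:u+r,::-1],(400,400),interpolation=cv2.INTER_CUBIC)
cv2.imwrite('pics/chk.png',np.hstack([f(228,217,40),cv2.resize(c['frame'][140:340,180:380,::-1],(400,400))]))
E
```

```text
t: 19.0
tool_pos: [0.4774, -0.1672, 0.2733]
orientation: [-1.557, -0.272, 0.256]
force: [1.2, 0.4, -1.2]
opening: 0.0279
t: 19.8
tool_pos: [0.4774, -0.1735, 0.2742]
orientation: [-1.532, -0.45, 0.432]
force: [-0.4, 0.4, -1.4]
opening: 0.0276
t 19.8 pos [ 0.4774 -0.1735  0.2742] yaw 32.23 F [-0.4  0.4 -1.4] T [-0.04  0.02 -0.  ] open 0.0276
shift cm [-0.94  7.42 -0.96] turn [ 0.52 -0.07  0.51] q [-0.45 -0.15  1.68  0.    1.59 -1.01]
blade 117 [-9.6 85.  -1.2] [1.030e+01 1.017e+02 1.000e-01]
collar 1013 [-18.1  20.   -4.5] [18.8 41.8 17.3] [21.56956478 27.8642408  35.32908459 36.08774715]
```

View pics/chk.png

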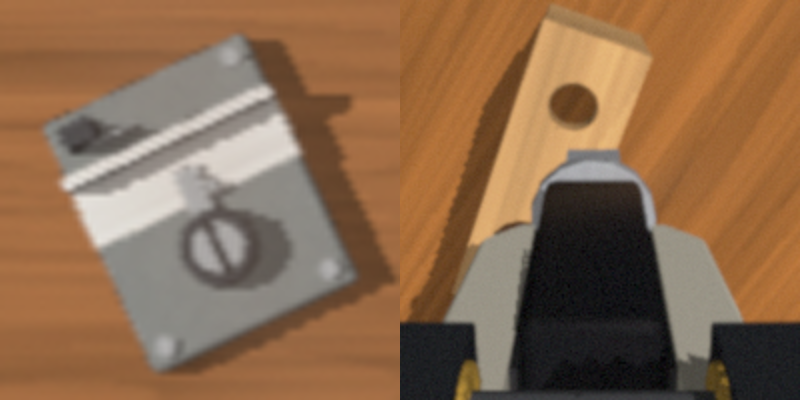

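The dog is square over the fence and the slot is along the bed's +x, so the lock is at its stop. The driver has not slipped: its tip is still 101.7 mm ahead of the TCP. The empty hole is at (574,106) in the picture. I go back to the original pose.

```bash
python3 -m creep '[[[1,-0.9,0,-0.9,0.5,0,0.5],[1,0,0,0,0,0,0],[1,0,2,0,0,0,0],[1,0,2,0,0,0,0],[1,0,2,0,0,0,0],[1,0,1.5,0,0,0,0],[1,0,0,0,0,0,0],[1,0,0,0,0,0,0]]]'
python3 - <<'E'
from h import *
go((.4755,-.1870,.116),32.3)
b=cam('wrist');P=cloud(b);z=P[:,:,2];n=np.hypot(P[:,:,0]-.476,P[:,:,1]+.187)
m=(z>.068)&(z<.076)&(n<.06)&(n>.008);q=P[m];print(len(q), n[m].min(), q[:,2].mean())
E
```

```text
t: 20.7
tool_pos: [0.4749, -0.1891, 0.198]
orientation: [-1.527, -0.439, 0.439]
force: [-0.4, 0.3, -1.1]
opening: 0.0275
t 20.7 pos [ 0.4749 -0.1891  0.198 ] yaw 32.1 F [-0.4  0.3 -1.1] T [-0.04  0.01  0.03] open 0.0275
shift cm [0.16 8.2  0.16] turn [ 0.07 -0.2   0.01] q [-0.48 -0.1   1.78 -0.    1.46 -1.04]
4520 0.011001273756973852 0.07175360954842416
```

```bash
python3 -m creep '[[[1,0.15,0,0.15,0,0,0],[1,0,0,0,0,0,0],[1,0,1,0,0,0,0],[1,0,1.5,0,0,0,0],[1,0,1.5,0,0,0,0],[1,0,1.5,0,0,0,0],[1,0,1,0,0,0,0],[1,0,0,0,0,0,0]]]'
python3 -c "
from h import *
go((.4755,-.1870,.1135),32.3)"
```

```text
t: 21.55
tool_pos: [0.4763, -0.1877, 0.1303]
orientation: [-1.53, -0.441, 0.437]
force: [0.1, -0.4, -1.0]
opening: 0.028
t 21.55 pos [ 0.4763 -0.1877  0.1303] yaw 32.11 F [ 0.1 -0.4 -1. ] T [0.01 0.01 0.01] open 0.028
shift cm [-0.03  1.68  0.11] turn [ 0.29 -0.19  0.07] q [-0.47 -0.04  1.85 -0.    1.33 -1.03]
```

```bash
python3 -m creep '[[[1,0,0.4,0.1,0.2,0,0],[1,0,0.4,0,0,0,0],[1,0,0.3,0,0,0,0],[1,0,0.2,0,0,0,0],[1,0,0.2,0,0,0,0],[1,0,0.1,0,0,0,0],[1,0,0,0,0,0,0],[1,0,0,0,0,0,0]]]'
python3 -c "
from h import *
go((.4755,-.1870,.1135),32.3)"
```

```text
t: 22.35
tool_pos: [0.477, -0.1873, 0.1146]
orientation: [-1.529, -0.442, 0.436]
force: [0.5, -0.1, -1.0]
opening: 0.0275
t 22.35 pos [ 0.477  -0.1873  0.1146] yaw 32.12 F [ 0.5 -0.1 -1. ] T [-0.07  0.02 -0.05] open 0.0275
shift cm [-0.11  0.11  0.11] turn [ 0.21 -0.18  0.17] q [-0.47 -0.02  1.86  0.    1.3  -1.04]
```

```bash
python3 -m creep '[[[1,-0.1,0.1,0.1,0.2,0,0.2],[1,0,0.05,0,0,0,0],[1,0,0.05,0,0,0,0],[1,0,0,0,0,0,0],[1,0,0,0,0,0,0],[0.65,0,0,0,0,0,0],[0.6,0,0,0,0,0,0],[0.5,0,0,0,0,0,0]]]' 10
python3 -m creep '[[[0.3,0,0,0,0,0,0],[0,0,0,0,0,0,0],[0,0,0,0,0,0,0],[0,0,0,0,0,0,0],[0,0,0,0,0,0,0],[0,0,0,0,0,0,0],[0,0,0,0,0,0,0],[0,0,0,0,0,0,0]]]'
python3 - <<'E'
from h import *
go((.4755,-.1870,.25),32.3)
E
```

```text
t: 23.15
tool_pos: [0.4762, -0.1874, 0.1136]
orientation: [-1.527, -0.44, 0.439]
force: [-0.5, 0.6, 1.0]
opening: 0.0412
t: 23.95
tool_pos: [0.4764, -0.1874, 0.1137]
orientation: [-1.527, -0.44, 0.439]
force: [-0.2, 0.7, 0.8]
opening: 0.0928
t 23.95 pos [ 0.4764 -0.1874  0.1137] yaw 32.12 F [-0.2  0.7  0.8] T [-0.09 -0.01 -0.03] open 0.0928
shift cm [ -0.05 -13.63   0.06] turn [ 0.1  -0.18  0.02] q [-0.47 -0.02  1.86 -0.    1.3  -1.03]
```

```bash
python3 -m creep '[[[0,0,-1,0,0,0,0],[0,0,-2,0,0,0,0],[0,0,-2,0,0,0,0],[0,0,-2,0,0,0,0],[0,0,-2,0,0,0,0],[0,0,-2,0,0,0,0],[0,0,-2,0,0,0,0],[0,0,0,0,0,0,0]]]'
python3 -m creep '[[[0,0,0,3,0,0,0],[0,0,0,3,0,0,0],[0,0,0,3,0,0,0],[0,0,0,3,0,0,0],[0,0,0,0,0,0,0],[0,0,0,0,0,0,0],[0,0,0,0,0,0,0],[0,0,0,0,0,0,0]]]'
python3 - <<'E'
from h import *
go((.4755,-.1870,.25),32.3)
c=cam('top');b=cam('side');P=cloud(c)
for n,(u,v) in(('driver',(335,217)),('awl',(366,212))):
    q=P[v-14:v+15,u-14:u+15].reshape(-1,3);q=q[q[:,2]<.17]; zt=np.nanpercentile(q[:,2],99); s=q[q[:,2]>zt-.012]; print(n,zt.round(4),s.mean(0).round(4),cv2.minAreaRect((s[:,:2]*1000).astype(np.float32)))
f=lambda c,u,v,r:cv2.resize(c['frame'][v-r:v+r,u-r:u+r,::-1],(380,380),interpolation=cv2.INTER_CUBIC)
cv2.imwrite('pics/end.png',np.hstack([f(c,290,215,100),f(b,300,240,90)]))
E
```

```text
t: 24.75
tool_pos: [0.4759, -0.187, 0.2534]
orientation: [-1.528, -0.441, 0.438]
force: [-0.7, -0.1, -0.2]
opening: 0.093
t: 25.55
tool_pos: [0.4094, -0.0832, 0.2492]
orientation: [-1.528, -0.438, 0.438]
force: [-1.1, -0.7, 0.8]
opening: 0.0933
t 25.55 pos [ 0.4094 -0.0832  0.2492] yaw 32.03 F [-1.1 -0.7  0.8] T [-0.02 -0.02 -0.04] open 0.0933
shift cm [  0.1   -0.06 -12.31] turn [ 0.09 -0.27 -0.03] q [-0.32 -0.39  1.93 -0.    1.6  -0.88]
driver 0.1585 [ 0.4901 -0.1898  0.156 ] ((491.10565185546875, -189.9239501953125), (12.589141845703125, 5.612975597381592), 70.37918090820312)
awl 0.1183 [ 0.4954 -0.2739  0.1131] ((496.3340148925781, -274.2763366699219), (30.253625869750977, 32.54563522338867), 0.5716373324394226)
```

View pics/end.png

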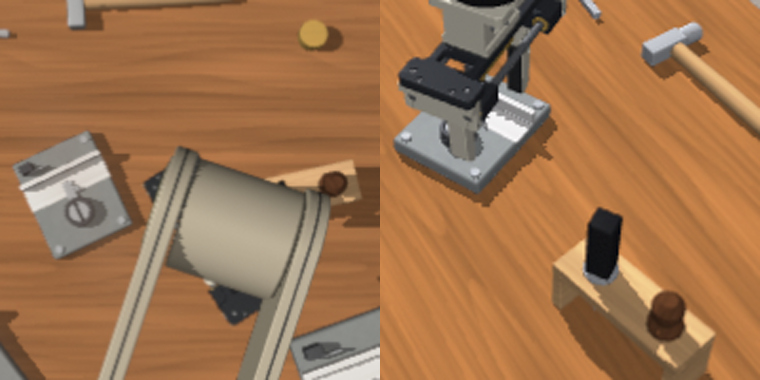

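The side view shows the driver upright on its collar in its own hole, with the awl untouched. The top view shows the dog over the fence, and the gripper is clear of everything. I hand the job in.

```bash
python3 -c "
from plant import robot
print(robot.close_job())"
```

```text
the job is handed in; nothing more can be done
None
```

The lock screw is turned clockwise to its stop with the screwdriver, and the screwdriver is back in its own rack hole, standing on its collar. I handed the job in at about 25.6 s of the 54 s allowed; no verdict was reported.

- **Lock:** the wrist torque ran at about 0.15 N m while the screw turned and rose to 1.28 N m at the stop. Pictures taken then and afterwards show the dog square over the fence and against its pin.
- **Screwdriver:** the last side view shows it upright in its hole with the gripper open and clear. Its top measures 158.5 mm above the bench (157 mm nominal).
- **Other tools:** the awl, hammer and weight look unmoved in the pictures. I measured only the awl, which is within about 1 mm of where it was. The stamp was never approached.
- **Checks that disagreed or were limited:**
  - One reading, taken while the arm was still moving, suggested the driver had slipped 5 mm in the grip. A repeat at rest showed no slip.
  - In the last top view the arm partly hid the driver, so its final x-y position rests on the release pose (within 1 mm of the pick-up pose) and the side view.

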